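Seat the setting screw and back it off a quarter turn

TASK

Set the running clearance of the setting fixture: turn its square-headed screw clockwise (seen from above) until it bottoms on the bush, just firmly enough to feel it snug and without straining it, then back it off a quarter turn from there. Let only the screw move the drag hand, never your fingers, and do not disturb the sanding block, the tin and the lens blank lying round the fixture.

Things in the scene. Friction and masses are not known exactly. Their poses are not given: they have to be found in the camera images.
- fixture: grey C-shaped fixture fixed to the bench: base 150 x 100 x 12 mm, a post 58 to 86 mm out along +x, an arm with its top 86 mm up (nothing higher but what sits on the screw axis: rubber bush, round dial head 80 mm across with its top 104 mm up, screw). Origin on the bench under the vertical screw axis, z up
- screw_head (a point): centre of the screw's steel square head, 22 x 22 mm, 36 mm tall, 140 mm up on the vertical screw axis; x, y square to its flats, +x towards the nose, as a dark line on its top shows. Clockwise from above tightens. Turns with under 0.1 N m, stays where left, does not visibly rise or sink. Bottoms after 100 to 190 degrees, each time elsewhere; felt, not seen
- nose_tip (a point): tip of the one blunt 12 mm wide nose of the screw's skirt, a flat steel disc 48 mm across, 110 to 114 mm up, under the head and turning with it; the tip is 33 mm from the screw axis along +x of screw_head
- drag_hand: thin dark steel hand on the dial, 105 to 107 mm up, reaching 46 mm out. Origin on the bench under the screw axis, x along the hand, z up. Turned clockwise, the skirt pushes it ahead, the nose then right above it; when the screw goes back it stays, marking how far in the screw has been. At the start it lies somewhere clockwise of the nose
- dial_head (a joint): twist of the dial head on its rubber bush, rad: 0 unloaded, + clockwise. The bush is a spring of 5 N m/rad carrying the torque on the screw: once bottomed, head, screw and hand twist together by torque / 5 and spring back when let go. Snug is 0.05 rad (0.25 N m) or more for a moment; beyond 0.16 rad (0.8 N m) the screw is strained and the job spoilt
- sanding_block: brown cork sanding block 46 x 76 x 26 mm lying beside the fixture, origin at the centre of its underside; to be left alone
- part_tin: round tin 67 mm across and 32 mm high with a dark lid beside the fixture, origin at the centre of its underside; to be left alone
- lens_blank: clear round lens blank 53 mm across, 7 mm thick, lying beyond the fixture's post, origin at the centre of its underside; to be left alone

How it is judged:
By the outcome, as a careful person would: the job done as asked, in the order asked, and still so for the second after the job is handed in, with the robot touching nothing.
It also fails if it takes over 72 s, if anything falls off the work surface, if the arm or the gripper's body presses on something with over 40 N, if the wrist force passes 120 N, or if a joint passes its speed limit or range.

ROBOT

A 6-joint arm with a two-finger parallel gripper is mounted at the origin on a cart in front of the work surface, level with it; the furniture and walls round the work are solid. World frame = base frame: x ahead of the robot, y to its left, z up, the work surface at z = 0. Lengths are in m, angles in rad, forces in N, time in s.
With the tool pointing down it reaches from about 0.35 to 0.95 m from the base axis. Payload 17.4 kg.
Tool frame: the origin (TCP) lies at the very end of the fingers, on their centre line; the grasp point (between the pads) lies r.hold_point_z behind it (r.hold_point_z is the distance from the TCP to the grasp point, in m); y points along the fingers, x is the direction in which the jaws open and shut, and the axes are right-handed (so a half turn about y gives the same grasp; the last joint's range is limited). The gripper opens to 93 mm and grips with 3 to 60 N. Pads are 15 mm wide; open, the fingers measure 128 mm over their backs; the gripper's body (75 mm by 188 mm) begins 65 mm behind the grasp point.
Start: joints at [-1.351, 0.116, 1.442, -0, 1.584, -0.038], TCP at [0.172, -0.653, 0.219] pointing down, gripper open.
Joint ranges: [-2.83, 2.83], [-0.83, 2.19], [0.07, 2.5], [-1.14, 4.28], [0.01, 3], [-2.97, 2.97]. Speed limits (rad/s): [1.89, 1.89, 2.22, 3.14, 3.14, 3.14].

INTERFACE

Orientations are given as a unit quaternion [x, y, z, w].
In Python, from plant import r, viewer, boxes_of, masks_of, mark_of gives the robot as it stands.
- The arm moves only by the tool send_rows, never from a script. Its arguments are lists of equal length, an entry for each row: "twist": the turn, a rotation vector about the tool's x, y, z in degrees, a list of three; "delta_pos": the shift along the tool's x, y, z in m, a list of three; "grip": the finger opening in m, from 0 to 0.093. A call has exactly 5 rows; each row is the pose to reach, as a shift and turn from the pose measured when the call began, along the tool's axes at that moment; what a row does not reach only later rows make up. A row lasts 1/12 s, in which the tool goes at most 41.7 mm and 7.16 degrees, less where a joint would pass 70% of its speed; a pose out of reach is approached as far as the arm can. A call with a gripper value outside its range is refused whole. The fingers move at their own pace and stop on an object; "newtons" is the grip in N (left out, the last holds). Time passes only in rows, so rows that repeat a pose let the fingers close, or fill a call up. It gives the time, the measured TCP pose, the force and the opening at its end, in the units of the state.
- r.sense(): the state, without advancing time (a new reading comes with each control period).
- viewer.get_image(name): name is "scene" or "top" or "wrist"; returns a dict with "image" (420x560x3 uint8, blue, green, red), "range_z" (420x560 float32, m along the optical axis (not along the pixel's ray), 0 where there is no reading), "vertical_fov" (degrees; the focal length in pixels is half the picture's height over the tangent of half this angle, whatever the lens; pixels are square), "cx", "cy" (the principal point, pixels), "R" (3x3) and "t" (3): a world point X has camera coordinates R X + t. Camera axes: x right, y down, z forward; pixel columns grow to the right and rows downward; lengths in m; the calibration is good to about 2 mm. A picture is of the moment at which its call begins.
- r.hand_in(): hands the job in, once; it reports no verdict.
Trained networks look in the newest picture that a camera, given by its name, has taken for a name from the list of things; names that differ only in an ending like _2 or _b are one class to them, and where a whole thing is asked for, a point or a joint stands for the part that bears it (a point fixed in the world has none). Each returns a list of dicts, best first, with "score" (0 to 1); they miss things now and then, are a little off and sometimes report something else, mostly with a low value. They report only what shows in the picture. A call takes as long as a camera call.
- boxes_of(camera, thing): "bbox" ([left, top, right, bottom] in pixels, round what is visible of it).
- masks_of(camera, thing): "pixels" (420x560 bool, what is visible of it) and "bbox" ([left, top, right, bottom] in pixels, round what is visible of it).
- mark_of(camera, thing): "centre" ([column, row] in pixels: a listed point, or the origin of a listed thing).
The state is a dict: "time": time; "joint_positions": joint angles; "qd": joint speeds; "joint_efforts": joint torques, N m; "position": TCP position; "ee_rot": TCP orientation; "force": force on the tool from outside, world axes, zero at the start; "ft_torque": the same for the moment, N m; "grip_width": finger opening in m.
Only numpy, scipy, OpenCV 4.12 (cv2) and the standard library are available. Lean on these libraries where they do the work, as an engineer would, in place of code of your own. Each camera call takes 0.05 s, during which the arm holds its last target.

## Working session

There is one attempt and no reset: what is moved stays moved. The work goes in short steps, Python scripts to look and compute and a tool call to move; the robot and the scene stay as the last step left them, time stands still between calls to the robot, and variables do not carry over. Pictures are saved under pics/ and viewed, and the job is handed in when it is done.

Besides the shell and the picture viewer there is one more tool, called after "Emit:" as name(argument=value, ...), one argument or row to a line, values as JSON. send_rows: Moves the arm, as the interface text tells. Its arguments: {"type":"object","properties":{"twist":{"type":"array","items":{"type":"array","items":{"type":"number"}}},"delta_pos":{"type":"array","items":{"type":"array","items":{"type":"number"}}},"grip":{"type":"array","items":{"type":"number"}},"newtons":{"type":"number"}},"required":["twist","delta_pos","grip"]}

```bash
mkdir -p pics; ls
cat > h.py <<'E'
import numpy as np,cv2
from plant import r, viewer, boxes_of, masks_of, mark_of
def f_of(d): return 210/np.tan(np.radians(d["vertical_fov"])/2)
def at_z(d,px,z):
    f=f_of(d); ray=np.array([(px[0]-d["cx"])/f,(px[1]-d["cy"])/f,1.]); R=np.array(d["R"]);t=np.array(d["t"])
    c=-R.T@t; v=R.T@ray; return c+v*(z-c[2])/v[2]
def proj(d,X):
    f=f_of(d); p=np.array(d["R"])@np.array(X)+np.array(d["t"]); return np.array([d["cx"]+f*p[0]/p[2],d["cy"]+f*p[1]/p[2]])
E
python3 - <<'E'
from h import *
s=r.sense(); print(s, r.hold_point_z)
for c in ["scene","top"]:
    d=viewer.get_image(c); cv2.imwrite(f"pics/{c}0.png",d["image"]); np.savez(f"{c}0.npz",**d)
    for n,z in [("fixture",0),("screw_head",.14),("nose_tip",.114),("drag_hand",0),("sanding_block",0),("part_tin",0),("lens_blank",0)]:
        m=mark_of(c,n)
        for k in m[:2]: print(c,n,np.round(k["centre"],1),round(k["score"],2),np.round(at_z(d,k["centre"],z),4))
E
```

```text
pics
{'time': 0.0, 'joint_positions': array([-1.35080202e+00,  1.16458202e-01,  1.44226191e+00, -2.30202779e-05,
        1.58398391e+00, -3.78134325e-02]), 'qd': array([0.00070103, 0.00075819, 0.00089283, 0.00040578, 0.00070265,
       0.00136491]), 'joint_efforts': array([ 2.78687083e-03, -7.21262741e+01, -6.22609663e+01,  7.81176263e-02,
        2.37380841e-02, -6.15224394e-05]), 'position': array([ 0.17203074, -0.65250152,  0.217926  ]), 'ee_rot': array([-0.55987998,  0.43188529, -0.43127095,  0.5603703 ]), 'force': array([ 0.44282224,  0.22376927, -0.47121654]), 'ft_torque': array([ 0.00087343, -0.00530222,  0.01759516]), 'grip_width': 0.0929771188120253} 0.0188
scene fixture [323.1 238.1] 0.88 [ 0.5229 -0.0133  0.    ]
scene screw_head [325.1 189.2] 0.62 [ 0.5313 -0.0198  0.14  ]
scene nose_tip [310.7 189.6] 0.97 [ 0.5641 -0.024   0.114 ]
scene sanding_block [270.1 275.6] 0.74 [0.5619 0.1194 0.    ]
scene part_tin [363.9 194.1] 0.95 [ 0.5099 -0.1637  0.    ]
scene lens_blank [269.6 196.7] 0.85 [ 0.6771 -0.0434  0.    ]
top fixture [309.  222.4] 0.92 [ 0.5315 -0.0242  0.    ]
top screw_head [315.5 212.3] 0.62 [ 0.5334 -0.0303  0.14  ]
top nose_tip [313.1 203.5] 0.73 [ 0.5565 -0.0272  0.114 ]
top sanding_block [249.7 209.1] 0.87 [0.5634 0.1182 0.    ]
top part_tin [372.6 232.9] 0.85 [ 0.5069 -0.1745  0.    ]
top lens_blank [319.9 166.3] 0.56 [ 0.6699 -0.0518  0.    ]
```

Run:
```python
from h import *
for c,u,v in [("scene",220,120),("top",230,130)]:
    im=cv2.imread(f"pics/{c}0.png")
    cv2.imwrite(f"pics/{c}0z.png",cv2.resize(im[v:v+180,u:u+200] if c=="scene" else im[v:v+140,u:u+170],None,fx=4,fy=3.3 if 0 else 4,interpolation=cv2.INTER_CUBIC)[:600])
```

```text
(no output)
```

View pics/scene0.png

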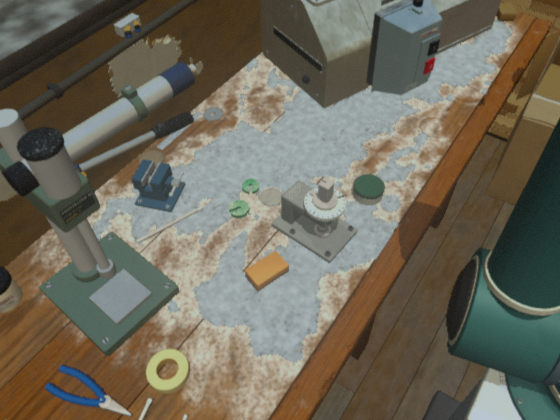

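View pics/top0.png

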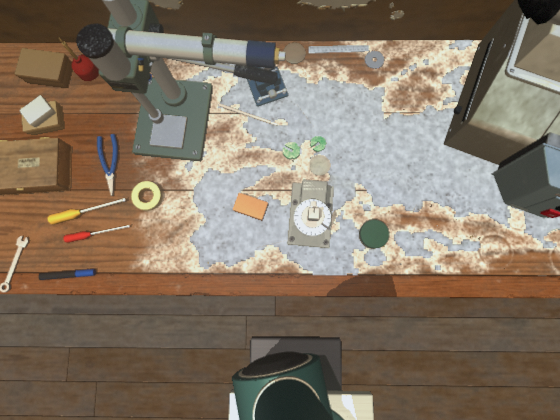

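View pics/scene0z.png

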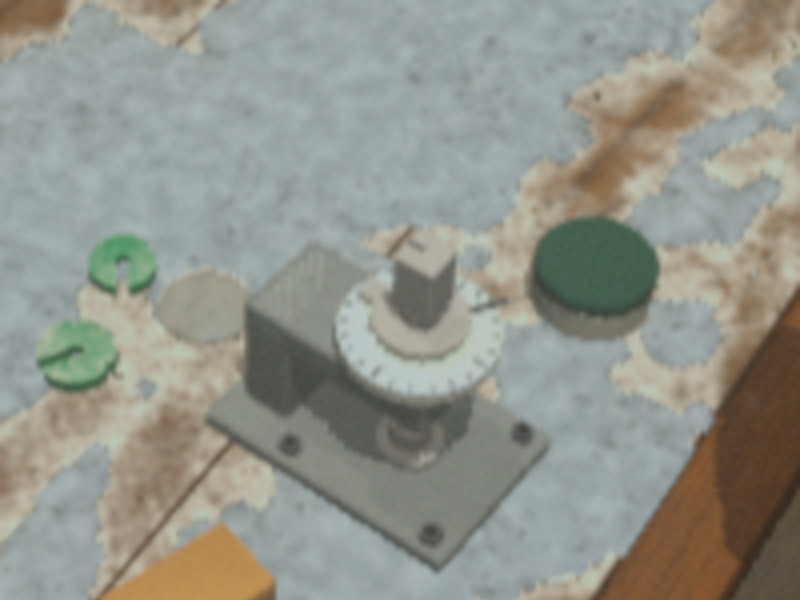

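View pics/top0z.png

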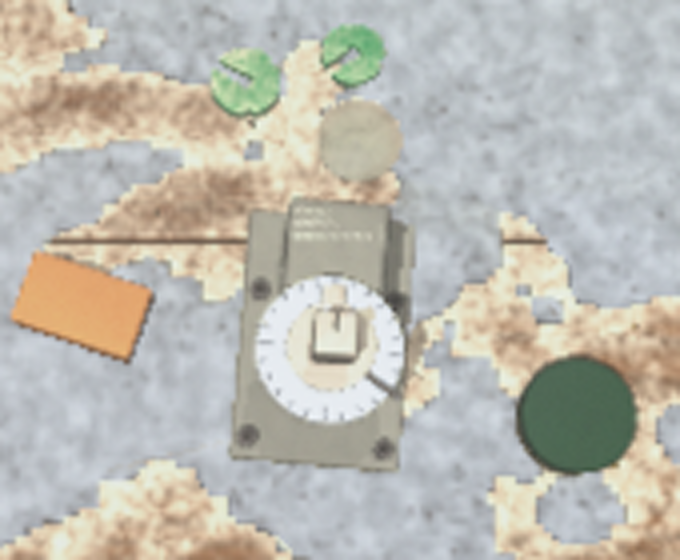

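Run:
```python
from h import *
from scipy.spatial.transform import Rotation as Ro
d=viewer.get_image("wrist"); s=r.sense()
Rt=Ro.from_quat(s["ee_rot"]).as_matrix(); print(Rt.round(3))
R=np.array(d["R"]);c=-R.T@np.array(d["t"])
print("cam in tool",(Rt.T@(c-s["position"])).round(4),"\n",(Rt.T@R.T).round(3),d["vertical_fov"],s["time"])
```

```text
[[ 0.255  0.     0.967]
 [-0.967 -0.     0.255]
 [ 0.    -1.     0.   ]]
cam in tool [-0.     -0.1668  0.0661] 
 [[ 1.     0.     0.   ]
 [ 0.    -0.24   0.971]
 [ 0.    -0.971 -0.24 ]] 70.38231393959121 0.85
```

```bash
cat >> h.py <<'E'
from scipy.spatial.transform import Rotation as Ro
def pose():
    s=r.sense(); return s,Ro.from_quat(s["ee_rot"]).as_matrix()
def goal(p,az):
    s,Rt=pose(); a=np.radians(az)
    x=np.array([np.cos(a),np.sin(a),0]);y=np.array([0,0,-1.]);G=np.column_stack([x,y,np.cross(x,y)])
    print("delta_pos",(Rt.T@(np.array(p)-s["position"])).round(4),"twist",np.degrees(Ro.from_matrix(Rt.T@G).as_rotvec()).round(2))
    print("az now",np.degrees(np.arctan2(Rt[1,0],Rt[0,0])).round(2),"pos",s["position"].round(4),"j",s["joint_positions"].round(3),"t",s["time"],"F",s["force"].round(2),"M",s["ft_torque"].round(3),s["grip_width"])
E
python3 -c "
from h import *
goal([.532,-.027,.27],95)"
```

```text
delta_pos [-0.5133 -0.0513  0.5075] twist [   0.   -170.23    0.  ]
az now -75.23 pos [ 0.1721 -0.6527  0.2187] j [-1.351  0.116  1.442  0.     1.584 -0.038] t 0.85 F [-0.41  0.07  0.49] M [ 0.02  -0.071  0.038] 0.0928401324765371
```

Emit:
send_rows(
  twist=[
    [0, -7, 0],
    [0, -14, 0],
    [0, -21, 0],
    [0, -28, 0],
    [0, -35, 0],
  ],
  delta_pos=[
    [-0.02, -0.02, 0.02],
    [-0.05, -0.04, 0.05],
    [-0.075, -0.05, 0.075],
    [-0.1, -0.05, 0.1],
    [-0.125, -0.05, 0.125],
  ],
  grip=[0.08, 0.07, 0.06, 0.06, 0.06],
)

```text
time: 1.27
position: [0.2617, -0.4986, 0.2697]
ee_rot: [0.665, -0.241, 0.242, -0.664]
force: [0.3, -0.0, -0.9]
grip_width: 0.0643
```

```bash
python3 -c "
from h import *
goal([.532,-.027,.27],95)"
```

```text
delta_pos [-0.0951 -0.0008  0.5352] twist [ 1.300e-01 -1.349e+02 -0.000e+00]
az now -39.9 pos [ 0.2617 -0.4986  0.2697] j [-1.133 -0.138  1.612  0.     1.666 -0.436] t 1.2667 F [ 0.34 -0.03 -0.93] M [-0.02  -0.008  0.015] 0.06425836446541032
```

Emit:
send_rows(
  twist=[
    [0, -7, 0],
    [0, -14, 0],
    [0, -21, 0],
    [0, -28, 0],
    [0, -35, 0],
  ],
  delta_pos=[
    [-0.006, 0, 0.035],
    [-0.012, 0, 0.07],
    [-0.018, 0, 0.105],
    [-0.025, 0, 0.14],
    [-0.031, 0, 0.175],
  ],
  grip=[0.06, 0.06, 0.06, 0.06, 0.06],
)

```text
time: 1.68
position: [0.3506, -0.3428, 0.2698]
ee_rot: [0.707, -0.028, 0.029, -0.706]
force: [-0.3, 0.5, 0.6]
grip_width: 0.0602
```

```bash
python3 -c "
from h import *
goal([.532,-.027,.27],95)"
```

```text
delta_pos [ 0.1557 -0.0007  0.3292] twist [ 1.500e-01 -9.957e+01 -4.000e-02]
az now -4.57 pos [ 0.3506 -0.3428  0.2698] j [-0.826 -0.302  1.749 -0.     1.692 -0.746] t 1.6833 F [-0.28  0.54  0.56] M [-0.025 -0.05  -0.043] 0.06015737476180747
```

Emit:
send_rows(
  twist=[
    [0, -7, 0],
    [0, -14, 0],
    [0, -21, 0],
    [0, -28, 0],
    [0, -35, 0],
  ],
  delta_pos=[
    [0.015, 0, 0.032],
    [0.03, 0, 0.064],
    [0.045, 0, 0.096],
    [0.06, 0, 0.128],
    [0.075, 0, 0.16],
  ],
  grip=[0.06, 0.06, 0.06, 0.06, 0.06],
)

```text
time: 2.1
position: [0.4385, -0.1876, 0.2699]
ee_rot: [0.683, 0.188, -0.187, -0.681]
force: [0.9, -0.2, -0.4]
grip_width: 0.0602
```

```bash
python3 -c "
from h import *
goal([.532,-.027,.27],95)"
```

```text
delta_pos [ 0.1625 -0.0003  0.0901] twist [  0.17 -64.22  -0.08]
az now 30.78 pos [ 0.4385 -0.1876  0.2699] j [-4.570e-01 -3.330e-01  1.773e+00 -1.000e-03  1.699e+00 -9.940e-01] t 2.1 F [ 0.89 -0.2  -0.44] M [-0.046 -0.119  0.013] 0.06023829346687821
```

Emit:
send_rows(
  twist=[
    [0, -7, 0],
    [0, -14, 0],
    [0, -21, 0],
    [0, -28, 0],
    [0, -35, 0],
  ],
  delta_pos=[
    [0.032, 0, 0.018],
    [0.065, 0, 0.036],
    [0.097, 0, 0.054],
    [0.13, 0, 0.072],
    [0.163, 0, 0.09],
  ],
  grip=[0.06, 0.06, 0.06, 0.06, 0.06],
)

```text
time: 2.52
position: [0.533, -0.0249, 0.27]
ee_rot: [0.594, 0.386, -0.386, -0.591]
force: [0.3, -0.5, 0.4]
grip_width: 0.0602
```

Emit:
send_rows(
  twist=[
    [0, -7, 0],
    [0, -14, 0],
    [0, -21, 0],
    [0, -28, 0],
    [0, -29, 0],
  ],
  delta_pos=[
    [0, 0, 0],
    [0, 0, 0],
    [0, 0, 0],
    [0, 0, 0],
    [0, 0, 0],
  ],
  grip=[0.06, 0.06, 0.06, 0.06, 0.06],
)

```text
time: 2.93
position: [0.533, -0.0248, 0.27]
ee_rot: [-0.477, -0.523, 0.523, 0.474]
force: [-0.0, 0.3, -0.5]
grip_width: 0.06
```

Run:
```python
from h import *
goal([.532,-.027,.27],95)
d=viewer.get_image("wrist"); cv2.imwrite("pics/w1.png",d["image"]); np.savez("w1.npz",**d)
for n,z in [("fixture",0),("screw_head",.14),("nose_tip",.114),("drag_hand",0),("sanding_block",0),("part_tin",0),("lens_blank",0)]:
        m=mark_of("wrist",n)
        for k in m[:2]: print(n,np.round(k["centre"],1),round(k["score"],2),np.round(at_z(d,k["centre"],z),4))
for n in ["screw_head","drag_hand"]:
  for k in masks_of("wrist",n)[:2]: print(n,k["score"],k["bbox"],k["pixels"].sum());
```

```text
delta_pos [-0.0021 -0.      0.0013] twist [ 0.14  0.51 -0.15]
az now 95.51 pos [ 0.533  -0.0248  0.27  ] j [-0.093 -0.204  1.669 -0.002  1.674 -1.76 ] t 2.9333 F [-0.04  0.26 -0.5 ] M [ 0.058 -0.166 -0.033] 0.0599768390228965
fixture [285.  171.1] 0.62 [ 0.5254 -0.0222  0.    ]
screw_head [283.8 195.1] 0.76 [ 0.5311 -0.0237  0.14  ]
nose_tip [281.6 215.9] 0.91 [ 0.5609 -0.0232  0.114 ]
sanding_block [376.  207.4] 0.89 [0.567  0.1204 0.    ]
part_tin [184.3 149.4] 0.57 [ 0.5082 -0.1703  0.    ]
part_tin [277.5 218.1] 0.24 [ 0.5983 -0.0265  0.    ]
lens_blank [258.3 262.4] 0.81 [ 0.6744 -0.0501  0.    ]
lens_blank [376.  208.9] 0.69 [0.5693 0.1209 0.    ]
screw_head 0.57 [267.3, 168.6, 305.4, 217.1] 1431
drag_hand 0.62 [257.3, 166.2, 264.6, 176.5] 80
```

View pics/w1.png

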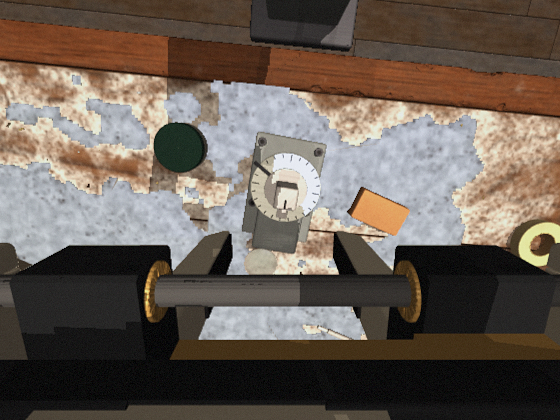

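Run:
```python
from h import *
im=cv2.imread("pics/w1.png")
cv2.imwrite("pics/w1z.png",cv2.resize(im[140:240,230:340],None,fx=6,fy=6,interpolation=cv2.INTER_CUBIC))
```

```text
(no output)
```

View pics/w1z.png

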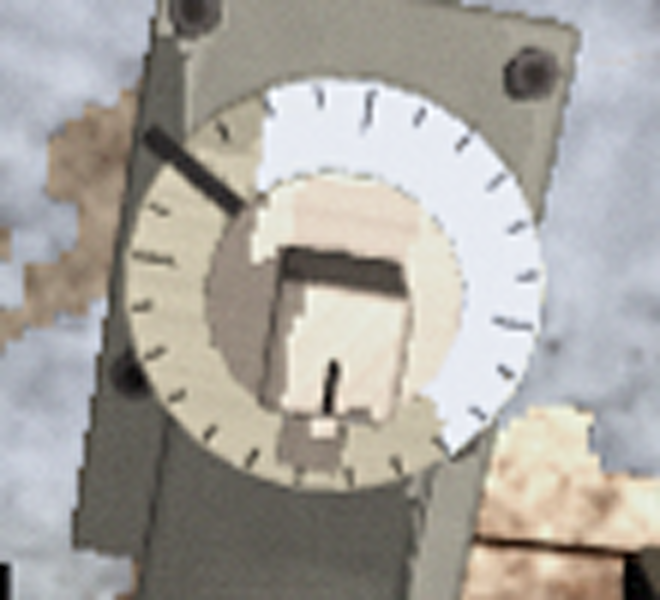

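Run:
```python
from h import *
d=np.load("w1.npz")
def w(p,z): return at_z(d,(230+p[0]/6-.5+.08,140+p[1]/6-.5+.08),z)[:2]
C=np.array([w(p,.158) for p in [(281,280),(408,297),(395,418),(262,405)]]);print(C.round(4),C.mean(0))
for i in range(4):
    e=C[(i+1)%4]-C[i]; print(np.linalg.norm(e).round(4),np.degrees(np.arctan2(e[1],e[0])))
l=w((328,412),.158)-w((333,362),.158);print("line",np.degrees(np.arctan2(l[1],l[0])))
c=np.array([w(p,.104) for p in [(127,285),(545,285),(335,78),(325,490)]]);print("dial",c[:2].mean(0),c[2:].mean(0),c.round(4))
h=w((150,135),.107)-w((235,207),.107);print("hand",np.degrees(np.arctan2(h[1],h[0])))
h=w((318,462),.114);print("nose",h)
```

```text
[[ 0.5193 -0.032 ]
 [ 0.52   -0.0117]
 [ 0.54   -0.0116]
 [ 0.5399 -0.0332]] [ 0.52982163 -0.0220933 ]
0.0203 87.80863933604788
0.02 0.21355922237558522
0.0216 -90.2056958950679
0.0207 176.7476246765365
line 0.0980746152832311
dial [ 0.52943542 -0.02178364] [ 0.53048061 -0.02283608] [[ 0.5333 -0.0611]
 [ 0.5256  0.0176]
 [ 0.4909 -0.0258]
 [ 0.57   -0.0199]]
hand -125.14599370366858
nose [ 0.56155769 -0.02206032]
```

```bash
python3 -c "
from h import *
goal([.530,-.022,.17],90)"
```

```text
delta_pos [0.0035 0.1    0.003 ] twist [ 0.15  5.08 -0.15]
az now 95.08 pos [ 0.533 -0.025  0.27 ] j [-0.093 -0.204  1.669 -0.002  1.674 -1.753] t 3.4333 F [ 0.05  0.21 -0.02] M [ 0.064 -0.126  0.022] 0.059810039410928016
```

Emit:
send_rows(
  twist=[
    [0.1, 2, -0.1],
    [0.15, 5.1, -0.15],
    [0.15, 5.1, -0.15],
    [0.15, 5.1, -0.15],
    [0.15, 5.1, -0.15],
  ],
  delta_pos=[
    [0.0035, 0.02, 0.003],
    [0.0035, 0.045, 0.003],
    [0.0035, 0.07, 0.003],
    [0.0035, 0.09, 0.003],
    [0.0035, 0.1, 0.003],
  ],
  grip=[0.06, 0.06, 0.06, 0.06, 0.06],
)

```text
time: 3.85
position: [0.5292, -0.022, 0.1673]
ee_rot: [-0.499, -0.499, 0.5, 0.501]
force: [-0.2, 0.1, 0.3]
grip_width: 0.0601
```

Run:
```python
from h import *
goal([.530,-.022,.122],90)
d=viewer.get_image("wrist"); cv2.imwrite("pics/w2.png",d["image"]); np.savez("w2.npz",**d)
cv2.imwrite("pics/w2z.png",cv2.resize(d["image"][130:330,190:390],None,fx=3,fy=3,interpolation=cv2.INTER_CUBIC))
s,Rt=pose();print(proj(d,s["position"]))
```

```text
delta_pos [-0.0001  0.0453 -0.0009] twist [-0.16 -0.05  0.01]
az now 89.95 pos [ 0.5292 -0.022   0.1673] j [-0.09  -0.184  1.817  0.     1.511 -1.66 ] t 3.85 F [-0.24  0.13  0.32] M [ 0.058 -0.129  0.012] 0.06007135257085693
[282.22664327 243.9897744 ]
```

View pics/w2z.png

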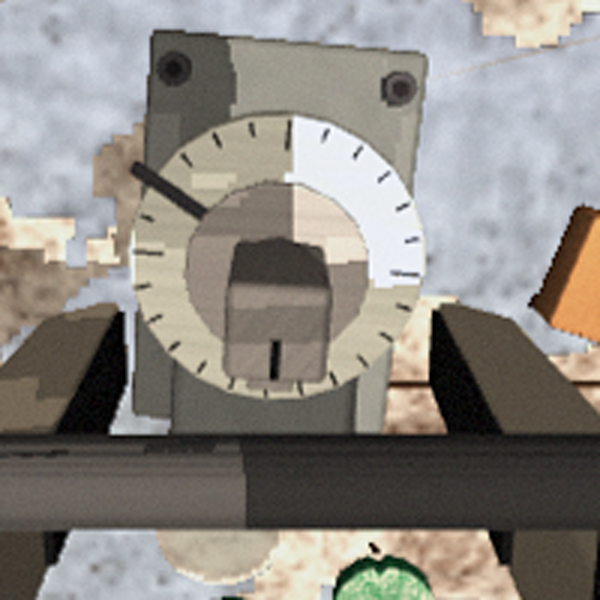

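Run:
```python
from h import *
d=np.load("w2.npz")
def w(p,z): return at_z(d,(190+p[0]/3-.33,130+p[1]/3-.33),z)[:2]
C=np.array([w(p,.158) for p in [(230,283),(330,290),(325,380),(224,376)]]);print(C.round(4),C.mean(0))
for i in range(4):
    e=C[(i+1)%4]-C[i]; print(np.linalg.norm(e).round(4),np.degrees(np.arctan2(e[1],e[0])))
c=np.array([w(p,.104) for p in [(132,257),(426,257),(280,112),(277,400)]]);print("dial",c.mean(0))
```

```text
[[ 0.5192 -0.0318]
 [ 0.5207 -0.0111]
 [ 0.5407 -0.0119]
 [ 0.5398 -0.0333]] [ 0.53008966 -0.02200886]
0.0207 85.77504196770863
0.0201 -2.2597768460593644
0.0215 -92.47149450485507
0.0207 175.72268567251223
dial [ 0.52965223 -0.02162632]
```

Emit:
send_rows(
  twist=[
    [-0.1, 0.5, 0],
    [-0.1, 1, 0],
    [-0.1, 1.5, 0],
    [-0.1, 1.5, 0],
    [-0.1, 1.5, 0],
  ],
  delta_pos=[
    [0, 0.015, -0.0008],
    [0, 0.03, -0.0008],
    [0, 0.042, -0.0008],
    [0, 0.0455, -0.0008],
    [0, 0.0455, -0.0008],
  ],
  grip=[0.06, 0.06, 0.06, 0.05, 0.04],
)

```text
time: 4.32
position: [0.5295, -0.0219, 0.1209]
ee_rot: [-0.506, -0.493, 0.494, 0.507]
force: [0.1, -0.1, 0.7]
grip_width: 0.051
```

Emit:
send_rows(
  twist=[
    [0, 0, 0],
    [0, 0, 0],
    [0, 0, 0],
    [0, 0, 0],
    [0, 0, 0],
  ],
  delta_pos=[
    [0, 0, 0],
    [0, 0, 0],
    [0, 0, 0],
    [0, 0, 0],
    [0, 0, 0],
  ],
  grip=[0.03, 0.024, 0.02, 0.018, 0.018],
  newtons=8,
)

```text
time: 4.73
position: [0.5298, -0.0222, 0.1215]
ee_rot: [-0.506, -0.493, 0.494, 0.507]
force: [0.2, -1.9, 3.2]
grip_width: 0.0223
```

Run:
```python
from h import *
goal([.530,-.022,.122],89)
d=viewer.get_image("wrist"); cv2.imwrite("pics/w3.png",d["image"]); np.savez("w3.npz",**d)
cv2.imwrite("pics/w3z.png",cv2.resize(d["image"][130:330,190:390],None,fx=3,fy=3,interpolation=cv2.INTER_CUBIC))
```

```text
delta_pos [ 0.0002 -0.0005 -0.0002] twist [-0.11 -0.54 -0.02]
az now 88.46 pos [ 0.5298 -0.0222  0.1215] j [-9.000e-02 -1.580e-01  1.870e+00 -1.000e-03  1.432e+00 -1.634e+00] t 4.7333 F [ 0.21 -1.87  3.21] M [-0.216 -0.104  0.02 ] 0.02233625500903334
```

View pics/w3z.png

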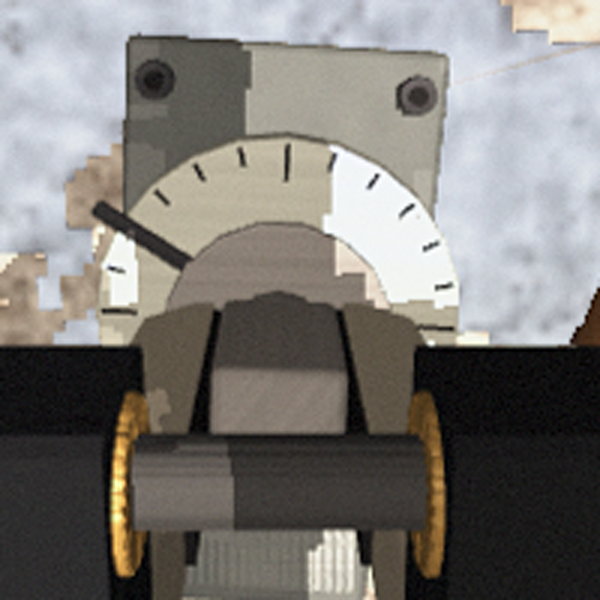

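Emit:
send_rows(
  twist=[
    [0, 0, 0],
    [0, 0, 0],
    [0, 5, 0],
    [0, 10, 0],
    [0, 15, 0],
  ],
  delta_pos=[
    [0, 0, 0],
    [0, 0, 0],
    [0, 0, 0],
    [0, 0, 0],
    [0, 0, 0],
  ],
  grip=[0.018, 0.018, 0.018, 0.018, 0.018],
  newtons=40,
)

```text
time: 5.2
position: [0.5298, -0.0221, 0.1215]
ee_rot: [-0.567, -0.421, 0.422, 0.568]
force: [0.9, -1.0, 0.9]
grip_width: 0.0217
```

Run:
```python
from h import *
goal([.530,-.022,.1215],89)
d=viewer.get_image("top"); cv2.imwrite("pics/t4.png",cv2.resize(d["image"][130:270,230:400],None,fx=4,fy=4,interpolation=cv2.INTER_CUBIC))
```

```text
delta_pos [ 0.0001  0.     -0.0002] twist [ -0.1  -15.78  -0.02]
az now 73.22 pos [ 0.5298 -0.0221  0.1215] j [-0.09  -0.158  1.87  -0.     1.432 -1.368] t 5.2 F [ 0.85 -0.99  0.93] M [ 0.039 -0.232  0.06 ] 0.02165030588415433
```

Emit:
send_rows(
  twist=[
    [0, 7, 0],
    [0, 14, 0],
    [0, 21, 0],
    [0, 28, 0],
    [0, 35, 0],
  ],
  delta_pos=[
    [0, 0, 0],
    [0, 0, 0],
    [0, 0, 0],
    [0, 0, 0],
    [0, 0, 0],
  ],
  grip=[0.018, 0.018, 0.018, 0.018, 0.018],
)

```text
time: 5.67
position: [0.53, -0.0218, 0.1215]
ee_rot: [-0.669, -0.228, 0.228, 0.67]
force: [2.1, 0.5, -0.7]
grip_width: 0.0221
```

Run:
```python
from h import *
goal([.530,-.022,.1215],89)
d=viewer.get_image("wrist"); cv2.imwrite("pics/w4.png",d["image"])
```

```text
delta_pos [-0.0001  0.     -0.0001] twist [-8.000e-02 -5.137e+01 -1.000e-02]
az now 37.63 pos [ 0.53   -0.0218  0.1215] j [-0.09  -0.158  1.87   0.     1.431 -0.746] t 5.6667 F [ 2.14  0.53 -0.73] M [ 0.273 -0.555  0.045] 0.02208771145915535
```

View pics/w4.png

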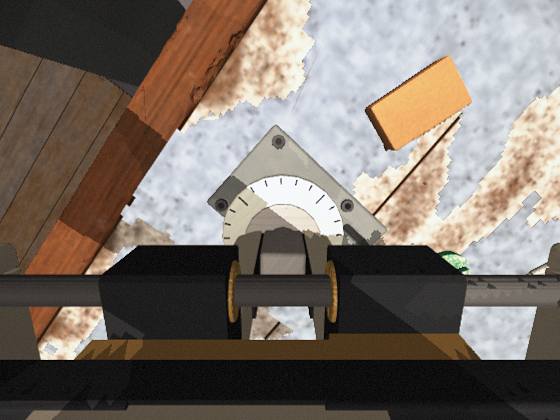

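Emit:
send_rows(
  twist=[
    [0, 7, 0],
    [0, 14, 0],
    [0, 21, 0],
    [0, 28, 0],
    [0, 35, 0],
  ],
  delta_pos=[
    [0, 0, 0],
    [0, 0, 0],
    [0, 0, 0],
    [0, 0, 0],
    [0, 0, 0],
  ],
  grip=[0.018, 0.018, 0.018, 0.018, 0.018],
)

```text
time: 6.13
position: [0.5303, -0.0217, 0.1216]
ee_rot: [-0.707, -0.012, 0.013, 0.707]
force: [3.3, -0.3, -1.2]
grip_width: 0.0222
```

Run:
```python
from h import *
goal([.530,-.022,.1215],-90)
```

```text
delta_pos [-0.0003  0.0001 -0.0003] twist [-1.000e-02  9.201e+01 -6.000e-02]
az now 2.01 pos [ 0.5303 -0.0217  0.1216] j [-8.900e-02 -1.580e-01  1.870e+00  1.000e-03  1.431e+00 -1.250e-01] t 6.1333 F [ 3.32 -0.26 -1.25] M [ 0.09  -0.893  0.056] 0.02218420251752984
```

Emit:
send_rows(
  twist=[
    [0, 1.5, 0],
    [0, 3, 0],
    [0, 4.5, 0],
    [0, 6, 0],
    [0, 6, 0],
  ],
  delta_pos=[
    [0, 0, 0],
    [0, 0, 0],
    [0, 0, 0],
    [0, 0, 0],
    [0, 0, 0],
  ],
  grip=[0.018, 0.018, 0.018, 0.018, 0.018],
)

```text
time: 6.55
position: [0.5304, -0.0217, 0.1215]
ee_rot: [-0.706, 0.024, -0.023, 0.707]
force: [1.5, -1.7, -0.6]
grip_width: 0.0217
```

```bash
cat > q.py <<'E'
from h import *
s,Rt=pose(); print("az",np.degrees(np.arctan2(Rt[1,0],Rt[0,0])).round(2),"F",s["force"].round(1),"M",s["ft_torque"].round(3),"j6",s["joint_positions"][5].round(3),"eff6",s["joint_efforts"][5].round(3),s["position"].round(4),s["time"])
E
python3 q.py
```

```text
az -3.81 F [ 1.5 -1.7 -0.6] M [-0.078 -0.478  0.038] j6 -0.023 eff6 0.858 [ 0.5304 -0.0217  0.1215] 6.55
```

Emit:
send_rows(
  twist=[
    [0, 1.5, 0],
    [0, 3, 0],
    [0, 4.5, 0],
    [0, 5, 0],
    [0, 5, 0],
  ],
  delta_pos=[
    [0, 0, 0],
    [0, 0, 0],
    [0, 0, 0],
    [0, 0, 0],
    [0, 0, 0],
  ],
  grip=[0.018, 0.018, 0.018, 0.018, 0.018],
)

```text
time: 6.97
position: [0.5304, -0.0217, 0.1215]
ee_rot: [-0.705, 0.054, -0.054, 0.705]
force: [2.2, -0.9, -0.7]
grip_width: 0.0216
```

```bash
python3 q.py
```

```text
az -8.74 F [ 2.2 -0.9 -0.7] M [-0.123 -0.566  0.014] j6 0.063 eff6 0.445 [ 0.5304 -0.0217  0.1215] 6.9667
```

Emit:
send_rows(
  twist=[
    [0, 1.5, 0],
    [0, 3, 0],
    [0, 4.5, 0],
    [0, 5, 0],
    [0, 5, 0],
  ],
  delta_pos=[
    [0, 0, 0],
    [0, 0, 0],
    [0, 0, 0],
    [0, 0, 0],
    [0, 0, 0],
  ],
  grip=[0.018, 0.018, 0.018, 0.018, 0.018],
)

```text
time: 7.38
position: [0.5305, -0.0217, 0.1215]
ee_rot: [-0.702, 0.085, -0.085, 0.702]
force: [1.6, -1.6, -1.0]
grip_width: 0.0217
```

```bash
python3 q.py
```

```text
az -13.74 F [ 1.6 -1.6 -1. ] M [-0.122 -0.586  0.028] j6 0.15 eff6 0.479 [ 0.5305 -0.0217  0.1215] 7.3833
```

Emit:
send_rows(
  twist=[
    [0, 1.5, 0],
    [0, 3, 0],
    [0, 4.5, 0],
    [0, 5, 0],
    [0, 5, 0],
  ],
  delta_pos=[
    [0, 0, 0],
    [0, 0, 0],
    [0, 0, 0],
    [0, 0, 0],
    [0, 0, 0],
  ],
  grip=[0.018, 0.018, 0.018, 0.018, 0.018],
)

```text
time: 7.8
position: [0.5305, -0.0217, 0.1215]
ee_rot: [-0.697, 0.115, -0.115, 0.698]
force: [2.8, -0.9, -1.2]
grip_width: 0.0216
```

```bash
python3 q.py
```

```text
az -18.72 F [ 2.8 -0.9 -1.2] M [-0.133 -0.634  0.027] j6 0.237 eff6 0.464 [ 0.5305 -0.0217  0.1215] 7.8
```

Emit:
send_rows(
  twist=[
    [0, 1.5, 0],
    [0, 3, 0],
    [0, 4.5, 0],
    [0, 5, 0],
    [0, 5, 0],
  ],
  delta_pos=[
    [0, 0, 0],
    [0, 0, 0],
    [0, 0, 0],
    [0, 0, 0],
    [0, 0, 0],
  ],
  grip=[0.018, 0.018, 0.018, 0.018, 0.018],
)

```text
time: 8.22
position: [0.5305, -0.0217, 0.1215]
ee_rot: [-0.692, 0.145, -0.145, 0.692]
force: [3.2, -1.5, 0.1]
grip_width: 0.022
```

```bash
python3 q.py
```

```text
az -23.67 F [ 3.2 -1.5  0.1] M [-0.175 -0.64   0.039] j6 0.324 eff6 0.458 [ 0.5305 -0.0217  0.1215] 8.2167
```

Emit:
send_rows(
  twist=[
    [0, 1.5, 0],
    [0, 3, 0],
    [0, 4.5, 0],
    [0, 5, 0],
    [0, 5, 0],
  ],
  delta_pos=[
    [0, 0, 0],
    [0, 0, 0],
    [0, 0, 0],
    [0, 0, 0],
    [0, 0, 0],
  ],
  grip=[0.018, 0.018, 0.018, 0.018, 0.018],
)

```text
time: 8.63
position: [0.5306, -0.0218, 0.1215]
ee_rot: [-0.685, 0.175, -0.175, 0.685]
force: [3.0, -2.1, -0.9]
grip_width: 0.0219
```

```bash
python3 q.py
```

```text
az -28.62 F [ 3.  -2.1 -0.9] M [-0.267 -0.683  0.072] j6 0.41 eff6 0.455 [ 0.5306 -0.0218  0.1215] 8.6333
```

Emit:
send_rows(
  twist=[
    [0, 1.5, 0],
    [0, 3, 0],
    [0, 4.5, 0],
    [0, 5, 0],
    [0, 5, 0],
  ],
  delta_pos=[
    [0, 0, 0],
    [0, 0, 0],
    [0, 0, 0],
    [0, 0, 0],
    [0, 0, 0],
  ],
  grip=[0.018, 0.018, 0.018, 0.018, 0.018],
)

```text
time: 9.05
position: [0.5306, -0.0218, 0.1215]
ee_rot: [-0.677, 0.204, -0.204, 0.677]
force: [2.5, -0.9, -1.2]
grip_width: 0.0219
```

```bash
python3 q.py
```

```text
az -33.57 F [ 2.5 -0.9 -1.2] M [-0.29  -0.79   0.083] j6 0.496 eff6 0.454 [ 0.5306 -0.0218  0.1215] 9.05
```

Emit:
send_rows(
  twist=[
    [0, 1.5, 0],
    [0, 3, 0],
    [0, 4, 0],
    [0, 4, 0],
    [0, 4, 0],
  ],
  delta_pos=[
    [0, 0, 0],
    [0, 0, 0],
    [0, 0, 0],
    [0, 0, 0],
    [0, 0, 0],
  ],
  grip=[0.018, 0.018, 0.018, 0.018, 0.018],
)

```text
time: 9.47
position: [0.5306, -0.0218, 0.1215]
ee_rot: [-0.669, 0.227, -0.227, 0.67]
force: [3.4, -2.0, -2.1]
grip_width: 0.0221
```

```bash
python3 q.py
```

```text
az -37.5 F [ 3.4 -2.  -2.1] M [-0.291 -0.752  0.017] j6 0.565 eff6 0.233 [ 0.5306 -0.0218  0.1215] 9.4667
```

Emit:
send_rows(
  twist=[
    [0, 1.5, 0],
    [0, 3, 0],
    [0, 4.5, 0],
    [0, 5, 0],
    [0, 5, 0],
  ],
  delta_pos=[
    [0, 0, 0],
    [0, 0, 0],
    [0, 0, 0],
    [0, 0, 0],
    [0, 0, 0],
  ],
  grip=[0.018, 0.018, 0.018, 0.018, 0.018],
)

```text
time: 9.88
position: [0.5307, -0.0218, 0.1215]
ee_rot: [-0.659, 0.256, -0.256, 0.659]
force: [3.8, -2.2, -1.9]
grip_width: 0.022
```

```bash
python3 q.py
```

```text
az -42.52 F [ 3.8 -2.2 -1.9] M [-0.389 -0.833  0.063] j6 0.652 eff6 0.507 [ 0.5307 -0.0218  0.1215] 9.8833
```

Emit:
send_rows(
  twist=[
    [0, 1.5, 0],
    [0, 3, 0],
    [0, 4.5, 0],
    [0, 5, 0],
    [0, 5, 0],
  ],
  delta_pos=[
    [0, 0, 0],
    [0, 0, 0],
    [0, 0, 0],
    [0, 0, 0],
    [0, 0, 0],
  ],
  grip=[0.018, 0.018, 0.018, 0.018, 0.018],
)

```text
time: 10.3
position: [0.5307, -0.0219, 0.1215]
ee_rot: [-0.647, 0.285, -0.285, 0.647]
force: [3.8, -1.7, -1.7]
grip_width: 0.0218
```

```bash
python3 q.py
```

```text
az -47.5 F [ 3.8 -1.7 -1.7] M [-0.398 -0.861 -0.002] j6 0.739 eff6 0.488 [ 0.5307 -0.0219  0.1215] 10.3
```

Emit:
send_rows(
  twist=[
    [0, 1.5, 0],
    [0, 3, 0],
    [0, 4.5, 0],
    [0, 5, 0],
    [0, 5, 0],
  ],
  delta_pos=[
    [0, 0, 0],
    [0, 0, 0],
    [0, 0, 0],
    [0, 0, 0],
    [0, 0, 0],
  ],
  grip=[0.018, 0.018, 0.018, 0.018, 0.018],
)

```text
time: 10.72
position: [0.5307, -0.0219, 0.1215]
ee_rot: [-0.634, 0.312, -0.313, 0.635]
force: [3.8, -3.0, -2.2]
grip_width: 0.0216
```

```bash
python3 q.py
```

```text
az -52.45 F [ 3.8 -3.  -2.2] M [-0.4   -0.871  0.09 ] j6 0.826 eff6 0.48 [ 0.5307 -0.0219  0.1215] 10.7167
```

Emit:
send_rows(
  twist=[
    [0, 1.5, 0],
    [0, 3, 0],
    [0, 4, 0],
    [0, 4, 0],
    [0, 4, 0],
  ],
  delta_pos=[
    [0, 0, 0],
    [0, 0, 0],
    [0, 0, 0],
    [0, 0, 0],
    [0, 0, 0],
  ],
  grip=[0.018, 0.018, 0.018, 0.018, 0.018],
)

```text
time: 11.13
position: [0.5307, -0.0219, 0.1215]
ee_rot: [-0.623, 0.334, -0.334, 0.623]
force: [4.4, -3.4, -2.1]
grip_width: 0.0217
```

```bash
python3 q.py
```

```text
az -56.39 F [ 4.4 -3.4 -2.1] M [-0.496 -0.894  0.008] j6 0.895 eff6 0.235 [ 0.5307 -0.0219  0.1215] 11.1333
```

Emit:
send_rows(
  twist=[
    [0, 1.5, 0],
    [0, 3, 0],
    [0, 4.5, 0],
    [0, 5, 0],
    [0, 5, 0],
  ],
  delta_pos=[
    [0, 0, 0],
    [0, 0, 0],
    [0, 0, 0],
    [0, 0, 0],
    [0, 0, 0],
  ],
  grip=[0.018, 0.018, 0.018, 0.018, 0.018],
)

```text
time: 11.55
position: [0.5307, -0.022, 0.1215]
ee_rot: [-0.608, 0.361, -0.361, 0.608]
force: [4.3, -2.4, -2.9]
grip_width: 0.0218
```

```bash
python3 q.py
```

```text
az -61.36 F [ 4.3 -2.4 -2.9] M [-0.439 -0.931  0.067] j6 0.981 eff6 0.434 [ 0.5307 -0.022   0.1215] 11.55
```

Emit:
send_rows(
  twist=[
    [0, 1.5, 0],
    [0, 3, 0],
    [0, 4.5, 0],
    [0, 5, 0],
    [0, 5, 0],
  ],
  delta_pos=[
    [0, 0, 0],
    [0, 0, 0],
    [0, 0, 0],
    [0, 0, 0],
    [0, 0, 0],
  ],
  grip=[0.018, 0.018, 0.018, 0.018, 0.018],
)

```text
time: 11.97
position: [0.5308, -0.022, 0.1215]
ee_rot: [-0.592, 0.387, -0.387, 0.592]
force: [3.9, -3.6, -1.9]
grip_width: 0.022
```

```bash
python3 q.py
python3 - <<'E'
from h import *
d=viewer.get_image("wrist"); a=d["image"][130:330,190:390]
e=viewer.get_image("scene"); b=e["image"][140:240,270:370]
cv2.imwrite("pics/w5.png",np.hstack([cv2.resize(a,(400,400),interpolation=3),cv2.resize(b,(400,400),interpolation=3)]))
E
python3 q.py
```

```text
az -66.34 F [ 3.9 -3.6 -1.9] M [-0.509 -0.859  0.075] j6 1.068 eff6 0.434 [ 0.5308 -0.022   0.1215] 11.9667
az -66.3 F [ 3.8 -2.2 -2.3] M [-0.494 -0.866  0.053] j6 1.068 eff6 0.11 [ 0.5308 -0.022   0.1215] 12.0667
```

View pics/w5.png

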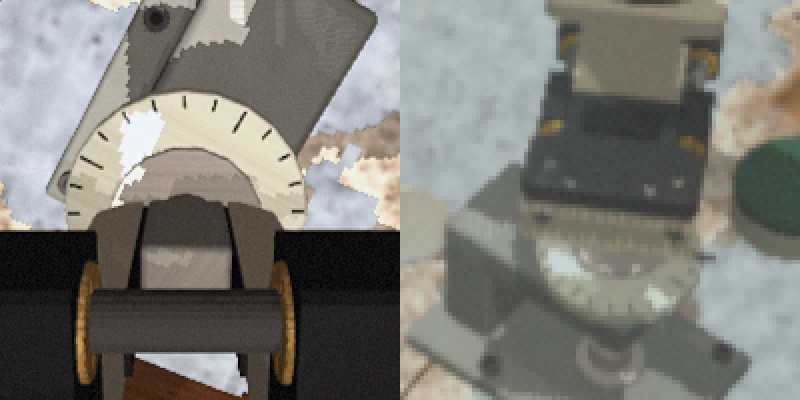

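Run:
```python
from h import *
d=np.load("scene0.npz")
for a in [-125,-135,-145,-155,-160,-165]:
    c=np.array([.53,-.022]);u=np.array([np.cos(np.radians(a)),np.sin(np.radians(a))])
    p=proj(d,[*(c+.046*u),.106]); q=proj(d,[*(c+.03*u),.106]);n=proj(d,[*(c+.033*u),.114]); f=lambda p:((p-[270,140])*4+[400,0]).round(0)
    print(a,f(p),f(q),"nose",f(n), "in scene0z",((p-[220,120])*4).round())
```

```text
-125 [709. 215.] [679. 225.] nose [686. 212.] in scene0z [509. 295.]
-135 [715. 228.] [683. 233.] nose [690. 221.] in scene0z [515. 308.]
-145 [718. 241.] [685. 241.] nose [692. 230.] in scene0z [518. 321.]
-155 [719. 254.] [685. 250.] nose [692. 240.] in scene0z [519. 334.]
-160 [718. 260.] [684. 254.] nose [692. 244.] in scene0z [518. 340.]
-165 [716. 267.] [683. 258.] nose [690. 249.] in scene0z [516. 347.]
```

Emit:
send_rows(
  twist=[
    [0, 1.5, 0],
    [0, 3, 0],
    [0, 4.5, 0],
    [0, 5, 0],
    [0, 5, 0],
  ],
  delta_pos=[
    [0, 0, 0],
    [0, 0, 0],
    [0, 0, 0],
    [0, 0, 0],
    [0, 0, 0],
  ],
  grip=[0.018, 0.018, 0.018, 0.018, 0.018],
)

```text
time: 12.48
position: [0.5308, -0.0221, 0.1215]
ee_rot: [-0.575, 0.412, -0.412, 0.575]
force: [4.2, -1.9, -3.0]
grip_width: 0.0216
```

```bash
python3 q.py
```

```text
az -71.28 F [ 4.2 -1.9 -3. ] M [-0.549 -0.877  0.103] j6 1.154 eff6 0.434 [ 0.5308 -0.0221  0.1215] 12.4833
```

Emit:
send_rows(
  twist=[
    [0, 1.5, 0],
    [0, 3, 0],
    [0, 4, 0],
    [0, 4, 0],
    [0, 4, 0],
  ],
  delta_pos=[
    [0, 0, 0],
    [0, 0, 0],
    [0, 0, 0],
    [0, 0, 0],
    [0, 0, 0],
  ],
  grip=[0.018, 0.018, 0.018, 0.018, 0.018],
)

```text
time: 12.9
position: [0.5308, -0.0221, 0.1215]
ee_rot: [-0.56, 0.431, -0.432, 0.56]
force: [4.1, -2.5, -1.1]
grip_width: 0.0217
```

```bash
python3 q.py
```

```text
az -75.22 F [ 4.1 -2.5 -1.1] M [-0.425 -0.865  0.019] j6 1.223 eff6 0.183 [ 0.5308 -0.0221  0.1215] 12.9
```

Emit:
send_rows(
  twist=[
    [0, 1.5, 0],
    [0, 3, 0],
    [0, 4.5, 0],
    [0, 5, 0],
    [0, 5, 0],
  ],
  delta_pos=[
    [0, 0, 0],
    [0, 0, 0],
    [0, 0, 0],
    [0, 0, 0],
    [0, 0, 0],
  ],
  grip=[0.018, 0.018, 0.018, 0.018, 0.018],
)

```text
time: 13.32
position: [0.5308, -0.0222, 0.1215]
ee_rot: [-0.541, 0.455, -0.456, 0.541]
force: [4.5, -2.8, -1.5]
grip_width: 0.0218
```

```bash
python3 q.py
```

```text
az -80.19 F [ 4.5 -2.8 -1.5] M [-0.444 -0.964  0.255] j6 1.31 eff6 0.651 [ 0.5308 -0.0222  0.1215] 13.3167
```

Run:
```python
from h import *
for i in range(3):
    viewer.get_image("wrist"); s,Rt=pose(); print(np.degrees(np.arctan2(Rt[1,0],Rt[0,0])).round(2),s["ft_torque"].round(3),s["time"],s["joint_efforts"][5].round(3))
```

```text
-80.16 [-0.46  -0.928  0.304] 13.3667 0.44
-80.15 [-0.403 -0.924  0.267] 13.4167 0.325
-80.15 [-0.545 -0.965  0.286] 13.4667 0.291
```

Emit:
send_rows(
  twist=[
    [0, 1, 0],
    [0, 1.5, 0],
    [0, 1.5, 0],
    [0, 1.5, 0],
    [0, 1.5, 0],
  ],
  delta_pos=[
    [0, 0, 0],
    [0, 0, 0],
    [0, 0, 0],
    [0, 0, 0],
    [0, 0, 0],
  ],
  grip=[0.018, 0.018, 0.018, 0.018, 0.018],
)

```text
time: 13.88
position: [0.5308, -0.0222, 0.1215]
ee_rot: [-0.535, 0.462, -0.462, 0.536]
force: [5.2, -2.8, -2.1]
grip_width: 0.0218
```

Run:
```python
from h import *
for i in range(4):
    s,Rt=pose(); print(np.degrees(np.arctan2(Rt[1,0],Rt[0,0])).round(2),s["ft_torque"].round(3),s["time"],s["joint_efforts"][5].round(3))
    if i<3:viewer.get_image("wrist")
```

```text
-81.57 [-0.405 -0.944  0.411] 13.8833 0.392
-81.57 [-0.381 -0.887  0.395] 13.9333 0.387
-81.56 [-0.429 -0.895  0.415] 13.9833 0.386
-81.57 [-0.508 -0.918  0.407] 14.0333 0.386
```

Emit:
send_rows(
  twist=[
    [0, -3, 0],
    [0, -9, 0],
    [0, -16, 0],
    [0, -23, 0],
    [0, -30, 0],
  ],
  delta_pos=[
    [0, 0, 0],
    [0, 0, 0],
    [0, 0, 0],
    [0, 0, 0],
    [0, 0, 0],
  ],
  grip=[0.018, 0.018, 0.018, 0.018, 0.018],
)

```text
time: 14.45
position: [0.5308, -0.0219, 0.1215]
ee_rot: [-0.638, 0.305, -0.305, 0.638]
force: [2.7, -0.5, -1.6]
grip_width: 0.022
```

Emit:
send_rows(
  twist=[
    [0, -7, 0],
    [0, -14, 0],
    [0, -21, 0],
    [0, -28, 0],
    [0, -35, 0],
  ],
  delta_pos=[
    [0, 0, 0],
    [0, 0, 0],
    [0, 0, 0],
    [0, 0, 0],
    [0, 0, 0],
  ],
  grip=[0.018, 0.018, 0.018, 0.018, 0.018],
)

```text
time: 14.87
position: [0.5305, -0.0217, 0.1215]
ee_rot: [-0.7, 0.097, -0.097, 0.701]
force: [1.1, -0.4, -0.1]
grip_width: 0.0216
```

```bash
python3 q.py
```

```text
az -15.75 F [ 1.1 -0.4 -0.1] M [-0.022 -0.338 -0.021] j6 0.185 eff6 3.822 [ 0.5305 -0.0217  0.1215] 14.8667
```

Remaining −28.8° (to az 13.1).

Emit:
send_rows(
  twist=[
    [0, -7, 0],
    [0, -14, 0],
    [0, -21, 0],
    [0, -27, 0],
    [0, -28.5, 0],
  ],
  delta_pos=[
    [0, 0, 0],
    [0, 0, 0],
    [0, 0, 0],
    [0, 0, 0],
    [0, 0, 0],
  ],
  grip=[0.018, 0.018, 0.018, 0.018, 0.018],
)

```text
time: 15.28
position: [0.5302, -0.0216, 0.1215]
ee_rot: [-0.702, -0.081, 0.081, 0.703]
force: [0.4, -1.3, -0.1]
grip_width: 0.0217
```

Emit:
send_rows(
  twist=[
    [0, 0, 0],
    [0, 0, 0],
    [0, 0, 0],
    [0, 0, 0],
    [0, 0, 0],
  ],
  delta_pos=[
    [0, 0, 0],
    [0, 0, 0],
    [0, 0, 0],
    [0, 0, 0],
    [0, 0, 0],
  ],
  grip=[0.018, 0.018, 0.018, 0.018, 0.018],
)

```text
time: 15.7
position: [0.5302, -0.0216, 0.1215]
ee_rot: [-0.702, -0.081, 0.081, 0.703]
force: [1.8, -2.4, -0.8]
grip_width: 0.0218
```

```bash
python3 q.py
```

```text
az 13.17 F [ 1.8 -2.4 -0.8] M [-0.371 -0.546 -0.011] j6 -0.319 eff6 -0.017 [ 0.5302 -0.0216  0.1215] 15.7
```

Emit:
send_rows(
  twist=[
    [0, 0, 0],
    [0, 0, 0],
    [0, 0, 0],
    [0, 0, 0],
    [0, 0, 0],
  ],
  delta_pos=[
    [0, 0, 0],
    [0, 0, 0],
    [0, 0, 0],
    [0, 0, 0],
    [0, 0, 0],
  ],
  grip=[0.022, 0.026, 0.034, 0.044, 0.05],
)

```text
time: 16.12
position: [0.5301, -0.0215, 0.1215]
ee_rot: [-0.702, -0.081, 0.081, 0.703]
force: [0.7, -0.8, 1.1]
grip_width: 0.0416
```

Emit:
send_rows(
  twist=[
    [0, 0, 0],
    [0, 0, 0],
    [0, 0, 0],
    [0, 0, 0],
    [0, 0, 0],
  ],
  delta_pos=[
    [0, 0, 0],
    [0, -0.01, 0],
    [0, -0.03, 0],
    [0, -0.06, 0],
    [0, -0.09, 0],
  ],
  grip=[0.055, 0.055, 0.055, 0.055, 0.055],
)

```text
time: 16.53
position: [0.5297, -0.0215, 0.2129]
ee_rot: [-0.702, -0.08, 0.082, 0.703]
force: [0.1, -0.2, 1.9]
grip_width: 0.0552
```

Run:
```python
from h import *
goal([.530,-.022,.27],95)
d=viewer.get_image("wrist"); cv2.imwrite("pics/w6.png",d["image"]); np.savez("w6.npz",**d)
cv2.imwrite("pics/w6z.png",cv2.resize(d["image"][120:270,200:370],None,fx=4,fy=4,interpolation=cv2.INTER_CUBIC))
```

```text
delta_pos [ 0.     -0.0571 -0.0004] twist [-1.600e-01 -8.183e+01 -1.000e-02]
az now 13.17 pos [ 0.5297 -0.0215  0.2129] j [-8.900e-02 -2.000e-01  1.757e+00  1.000e-03  1.587e+00 -3.190e-01] t 16.5333 F [ 0.13 -0.17  1.93] M [-0.036 -0.106 -0.061] 0.055207315641937864
```

View pics/w6z.png

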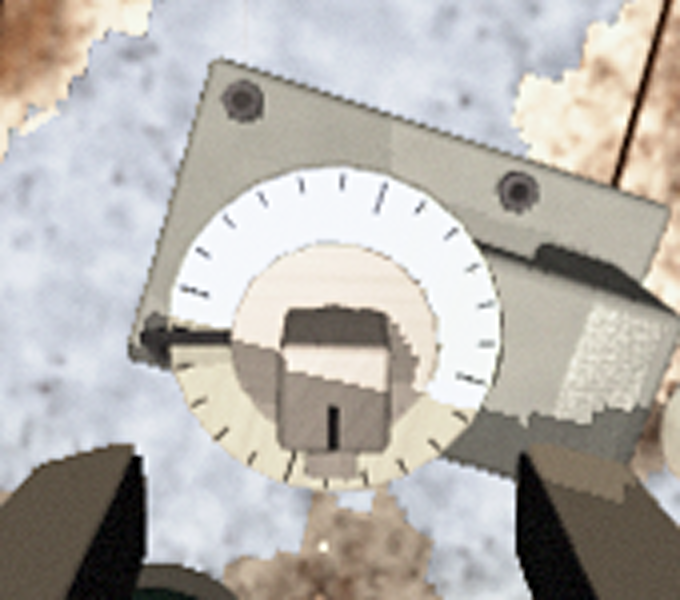

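Run:
```python
from h import *
d=np.load("w6.npz")
def w(p,z): return at_z(d,(200+p[0]/4-.375,120+p[1]/4-.375),z)[:2]
az=lambda v:np.degrees(np.arctan2(v[1],v[0])).round(2)
print("hand",az(w((150,338.5),.107)-w((230,337),.107)), az(w((150,338.5),.107)-np.array([.530,-.022])))
print("line",az(w((333,450),.158)-w((333,406),.158)))
C=[w(p,.158) for p in [(280,341),(388,345),(389,450),(277,449)]]
for i in range(4): print(az(C[(i+1)%4]-C[i]))
print("nose",az(w((331,477),.114)-np.array([.530,-.022])),np.mean(C,0))
for n,z in [("sanding_block",0),("part_tin",0),("lens_blank",0)]:
  for c in ["top","scene"]:
    e=viewer.get_image(c)
    m=mark_of(c,n)
    for k in m[:1]: print(c,n,np.round(k["centre"],1),round(k["score"],2),np.round(at_z(e,k["centre"],z),4))
```

```text
hand -165.69 -165.9
line -76.78
11.02
-75.62
-167.32
101.06
nose -77.26 [ 0.53022153 -0.02172454]
top sanding_block [250.9 210.8] 0.82 [0.5592 0.1152 0.    ]
scene sanding_block [268.1 273.7] 0.96 [0.5675 0.1181 0.    ]
top part_tin [372.7 231.4] 0.39 [ 0.5105 -0.1749  0.    ]
scene part_tin [366.4 192. ] 0.67 [ 0.5082 -0.1721 -0.    ]
scene lens_blank [271.2 200. ] 0.68 [ 0.6689 -0.0377  0.    ]
```

```bash
python3 -c "
from h import *
print(r.hand_in()); print(r.sense()['time'])"
```

```text
the job is handed in; nothing more can be done
None
the job is handed in; nothing more can be done
```

I set the running clearance and handed the job in at about 17 s of the 72 s allowed; no verdict is reported.

- **Tightening:** I turned the screw clockwise about 166° until it bottomed. I kept going to about 0.39 N m (0.08 rad of bush twist), which is past snug and well under the strain limit. The torque rose at 0.09 N m per degree, close to the bush's stated stiffness.
- **Backing off:** I turned it back 90° from the unloaded bottoming angle, then released it and lifted clear.

**Last checks**
- **Quarter turn:** In the wrist picture the nose is at about −77° and the drag hand at about −166°. That is 89° between them, against about 90.2° from the torque and joint readings, so they agree within picture-reading error.
- **Drag hand:** Pictures showed the hand moving along with the nose as it turned, and staying put when the screw was backed off. The fingertips stayed above it at 121 mm up.
- **Loose objects:** The sanding block and tin were found within about 5 mm of where they started, which is within the detectors' scatter. The lens blank was found only by the scene camera (10 mm off its first estimate there, low confidence) and missed by the top camera. The arm was never near it.

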